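# Scan the orange carton at the hardware shop counter

### The arm

A 6-joint arm with a two-finger parallel gripper is mounted at the origin on the work surface. World frame = base frame: x ahead of the robot, y to its left, z up, the work surface at z = 0. Lengths are in mm, angles in rad, forces in N, time in s.
With the tool pointing down it reaches from about 300 to 775 mm from the base axis. Payload 14.6 kg.
Tool frame: the origin (TCP) lies at the very end of the fingers, on their centre line; the grasp point (between the pads) lies 19 mm behind it; z points along the fingers, y is the line along which they close (so a half turn about z gives the same grasp; the last joint's range is limited). The gripper opens to 94 mm and grips with 3 to 60 N. Pads are 16 mm wide; open, the fingers measure 119 mm over their backs; the gripper's body (75 mm by 177 mm) begins 78 mm behind the grasp point.
Start: joints at [1.283, 0.3, 1.521, -0, 1.321, -0.067], TCP at [120.454, 536.638, 205.446] pointing down, gripper open.
Joint ranges: [-3.03, 3.03], [-0.79, 2.21], [0.23, 2.52], [-1.04, 4.18], [0, 3.07], [-2.55, 2.55]. Speed limits (rad/s): [2.22, 2.22, 2.57, 3.14, 3.14, 3.14].

### API

Orientations are given as [roll, pitch, yaw] about the fixed x, y, z axes, in that order (R = Rz(yaw) Ry(pitch) Rx(roll)).
In Python, from cell import manip, eyes, ticket gives the robot as it stands. The module is installed in compiled form; this text tells all that it offers.
- The arm moves only by the tool arm_command, never from a script. Its argument "plan" is a list of rows, each a list of 5 numbers: the opening, from -1 (shut) to 1 (fully open), then the shift along the tool's x, y, z in m, then the turn about the tool's z in rad. In form: [[jaw, dx, dy, dz, roll], ...]. A call has 1 to 20 rows; each row shifts and turns the commanded pose from where the row before left it, along the tool's axes as they then stand; what a row does not reach is not made up. A row lasts 1/8 s, in which the tool goes at most 62.5 mm and 10.7 degrees, less where a joint would pass 70% of its speed; a pose out of reach is approached as far as the arm can. A call is refused whole if a number of a shift passes 0.0625 or a number of a turn 0.188, either way. A call with a gripper value outside its range is refused whole. The fingers move at their own pace and stop on an object; "newtons" is the grip in N (left out, the last holds). Time passes only in rows, so rows that do not move let the fingers close. It gives the time, the measured TCP pose, the force, the opening and the grip force at its end, in the units of the state.
- manip.read_state(): the state, without advancing time (a new reading comes with each control period).
- eyes.camera(name): name is "side" or "top" or "wrist"; returns a dict with "img" (400x640x3 uint8, blue, green, red), "z_map" (400x640 float32, mm along the optical axis (not along the pixel's ray), 0 where there is no reading), "fx", "fy", "cx", "cy" (pixels), "eye" and "orientation" of the camera in the world. Camera axes: x right, y down, z forward; pixel columns grow to the right and rows downward; lengths in mm; the calibration is good to about 2 mm. The wrist camera is an equidistant fisheye: a pixel r from the principal point sees the ray r / f radians off the axis. A picture is of the moment at which its call begins.
- ticket.sign_off(): hands the job in; it is judged then, once.
The state is a dict: "clock": time; "joints": joint angles; "qd": joint speeds; "effort": joint torques, N m; "eef_pos": TCP position; "eef_rot": TCP orientation; "wrist_force": force on the tool from outside, world axes, zero at the start; "moment": the same for the moment, N m; "finger_gap": finger opening in mm; "finger_force": force on a finger pad.
Only numpy, scipy, OpenCV 4.12 (cv2) and the standard library are available. Lean on these libraries where they do the work, as an engineer would, in place of code of your own. Each camera call takes 0.05 s, during which the arm holds its last target. There are 200 camera calls.

### The job

Pick up the hand-held scanner from its rubber mat and scan the label on top of the orange carton: hold the scanner level with its window straight above the middle of the label, about 80 mm up, with the scanner's long side parallel to the bars, and keep it still for two seconds. Then set it down gently, not dropped, in the middle of its mat, lying window down along the mat as before, and let go. Do not scan the blue carton, and do not shove either carton.

Things in the scene. Friction and masses are not known exactly. Their poses are not given: they have to be found in the camera images.
- mat: Black rubber counter mat with a thin yellow border, 230 (x) x 120 (y) x 6 mm thick, fixed to the counter. Origin at the centre of its underside, on the counter; its x runs along its long side.
- scanner: Scanner, 0.2 kg, loose on the mat. Origin: middle of its underside; z up. White hand grip x -85 to 27 mm, 34 wide (y), sides 4-40 mm above the underside: take across y at about x -25, z 25. Grey head x 25 to 85, 60 wide, 44 high. Red window under the head, centre x 55, y 0, z 0, looks along -z; its scan line runs along y: it crosses the bars when scanner x is parallel to label x, either way round.
- orange_label (a point): White 40 x 60 mm label with black bars on top of the orange carton (the one to scan). The carton is loose, 0.6 kg, 110 (x) x 90 (y) x 60 mm high. This point is the label's centre, mid-top of the carton, 60 mm above the counter; z points up out of it. Each bar runs along x; they are set side by side along y.
- blue_label (a point): White 40 x 60 mm label with black bars on top of the blue carton (not to be scanned). The carton is loose, 0.6 kg, 110 (x) x 90 (y) x 60 mm high. This point is the label's centre, mid-top of the carton, 60 mm above the counter; z points up out of it. Each bar runs along x; they are set side by side along y.
Things that resemble listed ones, but are neither listed nor needed, are in the scene too. What is shaped like the part that bears orange_label but green is not meant. There is more than one size of the scanner; the job needs the larger.

How it is judged:
By the outcome, as a careful person would: the job done as asked, in the order asked, and still so for the second after the job is handed in, with the robot touching nothing.
It also fails if it takes over 48 s, if anything falls off the work surface, if the arm or the gripper's body presses on something with over 40 N, if the wrist force passes 120 N, or if a joint passes its speed limit or range.

## Working session

There is one attempt and no reset: what is moved stays moved. The work goes in short steps, Python scripts to look and compute and a tool call to move; the robot and the scene stay as the last step left them, time stands still between calls to the robot, and variables do not carry over. Pictures are saved under pics/ and viewed, at most 10 in all, crops included, and the job is handed in when it is done.

Besides the shell and the picture viewer there is one more tool, called after "Emit:" as a command line: name --pt "numbers of a row" for each row, then --argument value for the rest. arm_command: Moves the arm, as the interface text tells. Its arguments: {"type":"object","properties":{"plan":{"type":"array"},"newtons":{"type":"number"}},"required":["plan"]}

```bash
mkdir -p pics
cat > h.py <<'E'
import numpy as np, cv2
from cell import manip, eyes, ticket
from scipy.spatial.transform import Rotation as Ro
def R(o):
    o=np.array(o,float)
    return o if o.shape==(3,3) else (Ro.from_quat(o) if o.size==4 else Ro.from_euler('xyz',o)).as_matrix()
def ray(c,u,v):
    d=np.stack([(np.asarray(u,float)-c['cx'])/c['fx'],(np.asarray(v,float)-c['cy'])/c['fy'],np.ones_like(np.asarray(u,float))],-1)
    return d@R(c['orientation']).T
def onplane(c,u,v,z):
    d=ray(c,u,v); e=np.array(c['eye'])
    return e+d*((z-e[2])/d[...,2])[...,None]
def cloud(c):
    v,u=np.mgrid[:400,:640]
    return np.array(c['eye'])+ray(c,u,v)*c['z_map'][...,None]
E
python3 - <<'E'
from h import *
s=manip.read_state(); print(s)
for n in ['top','side']:
    c=eyes.camera(n); print(n,{k:c[k] for k in c if k not in('img','z_map')})
    cv2.imwrite(f'pics/{n}0.png',c['img']); np.save(f'{n}0.npy',c,allow_pickle=True)
E
```

```text
{'clock': 0.0, 'joints': array([ 1.28339607e+00,  3.00443407e-01,  1.52159447e+00,  2.76782613e-05,
        1.32072361e+00, -6.65962966e-02]), 'qd': array([ 0.00063897,  0.00033469, -0.00078096,  0.00094074, -0.00138024,
        0.00070511]), 'effort': array([-2.73032223e-03, -5.31816101e+01, -3.52727115e+01,  7.07295584e-02,
        2.43866391e-02, -7.31057071e-05]), 'eef_pos': array([120.37363883, 536.38474236, 204.89586601]), 'eef_rot': array([-3.14042819e+00, -1.04532514e-04,  2.92078177e+00]), 'wrist_force': array([ 0.13860244, -0.71801774,  0.26703487]), 'moment': array([ 0.01016771,  0.02945475, -0.00688344]), 'finger_force': 0.0, 'finger_gap': 93.9547324177442}
top {'fx': 481.8450686286314, 'fy': 481.8450686286314, 'cx': 318.74910463048343, 'cy': 204.4723256217579, 'eye': array([ 397.64798661,  -11.00319555, 1036.21843438]), 'orientation': array([-3.00408948e+00,  2.29990425e-03, -1.56069364e+00])}
side {'fx': 405.20258193137005, 'fy': 405.20258193137005, 'cx': 315.6723484445237, 'cy': 203.12883308542737, 'eye': array([ 117.36528927, -446.0302749 ,  594.76198757]), 'orientation': array([-2.27235854,  0.01432918, -0.78814533])}
```

View pics/top0.png

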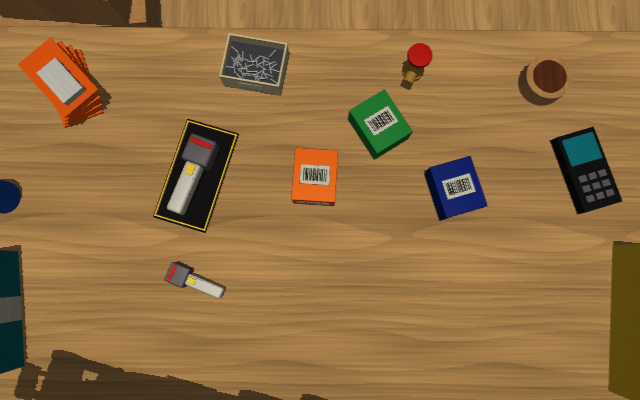

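View pics/side0.png

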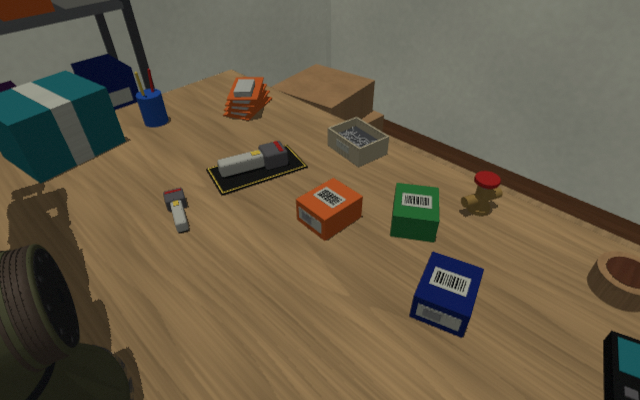

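The top view shows two scanners: the large one on the mat at (192,175), with its head towards (200,148), and a small decoy at (195,280). The orange candidates are the carton with a barcode at (315,175) and a stack of folders at (62,82). There is also a green carton at (380,123) and a blue one at (457,187). I choose the scanner on the mat and the orange carton at (315,175).

Run:
```python
from h import *
c=np.load('top0.npy',allow_pickle=True).item(); im=c['img']; P=cloud(c)
hsv=cv2.cvtColor(im,cv2.COLOR_BGR2HSV); H,S,V=[hsv[...,i].astype(int) for i in range(3)]
def box(m): m=np.uint8(m); k=np.zeros((400,640),bool); k[m[1]:m[3],m[0]:m[2]]=1; return k
def rect(m,z,name):
    v,u=np.nonzero(m); p=onplane(c,u,v,z)[:,:2]
    r=cv2.minAreaRect(p.astype(np.float32)); b=cv2.boxPoints(r)
    e=b[1]-b[0],b[2]-b[1]; e=max(e,key=np.linalg.norm)
    print(name,'n',m.sum(),'c',np.round(r[0],1),'size',np.round(r[1],1),'long yaw',round(np.arctan2(e[1],e[0])%np.pi,4),'zmed',round(np.median(P[m][:,2]),1))
def bx(a,b,d,e):
    k=np.zeros((400,640),bool); k[b:e,a:d]=1; return k
rM=bx(145,110,245,240); 
rect(rM&(H>20)&(H<35)&(S>150)&(V>120)&(P[...,2]<20),6,'mat border')
rect(rM&(P[...,2]>30),46,'scanner all')
rect(rM&(P[...,2]>38)&(S<60)&(V>130),46,'grip white')
rect(rM&(P[...,2]>38)&(S<60)&(V<130)&(V>40),50,'head grey')
rO=bx(280,140,350,215); rB=bx(415,145,500,230)
rect(rO&(P[...,2]>55),60,'orange top'); rect(rB&(P[...,2]>55),60,'blue top')
for r,n in((rO,'orange'),(rB,'blue')):
    m=(r&(S<70)&(P[...,2]>50)).astype(np.uint8); m=cv2.morphologyEx(m,cv2.MORPH_CLOSE,np.ones((3,3)))
    rect(m>0,60,n+' label')
a=cv2.resize(im[110:240,140:350],None,fx=3.8,fy=3.8,interpolation=cv2.INTER_CUBIC); cv2.imwrite('pics/crop.png',a)
```

```text
mat border n 489 c [604.  261.9] size [115.9 221.8] long yaw 2.8589 zmed 5.6
scanner all n 1780 c [592.9 254.6] size [269.6 197.9] long yaw 0.0468 zmed 46.7
grip white n 654 c [569.1 276.6] size [ 31.1 107.6] long yaw 2.7831 zmed 44.9
head grey n 715 c [596.2 265.7] size [ 59.3 168.5] long yaw 2.7878 zmed 48.5
orange top n 2279 c [590.  10.] size [131.3 126.4] long yaw 0.1764 zmed 59.4
blue top n 2319 c [ 571.3 -298.4] size [180.3 138.5] long yaw 1.2569 zmed 59.6
orange label n 524 c [595.7   2. ] size [58.3 38.6] long yaw 1.5129 zmed 59.9
blue label n 610 c [ 574.2 -295.3] size [110.   83.9] long yaw 0.2911 zmed 60.0
```

View pics/crop.png

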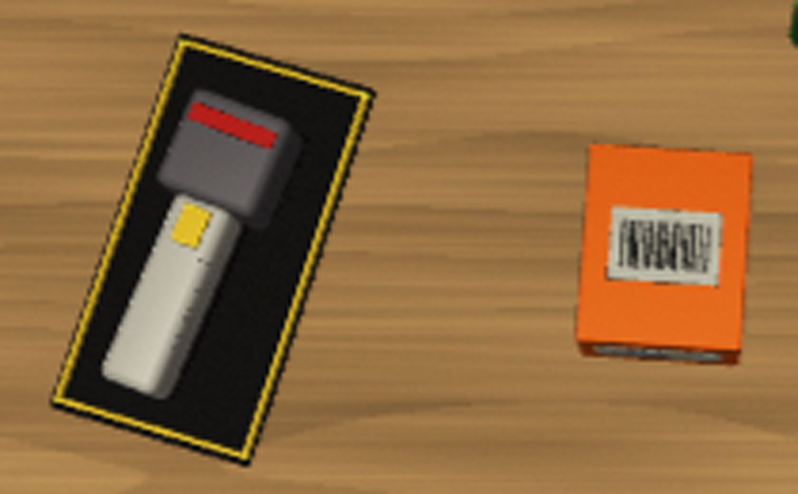

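The crop shows the large scanner lying on the mat, grip at crop (170,290) and head at (235,150), pointing to image top. The orange label is at crop (665,245), with its bars running up and down the image (world x). The measured sizes fit: scanner 169x59, mat border 222x116, label 58x39. Now moving to hover above the grip.

Emit:
arm_command --pt "1 -0.0384 -0.012 0.0055 0" --pt "1 -0.0384 -0.012 0.0055 0" --pt "1 -0.0384 -0.012 0.0055 0" --pt "1 -0.0384 -0.012 0.0055 0" --pt "1 -0.0384 -0.012 0.0055 0" --pt "1 -0.0384 -0.012 0.0055 0" --pt "1 -0.0384 -0.012 0.0055 0" --pt "1 -0.0384 -0.012 0.0055 0" --pt "1 -0.0384 -0.012 0.0055 0" --pt "1 -0.0384 -0.012 0.0055 0" --pt "1 -0.0384 -0.012 0.0055 0" --pt "1 -0.0384 -0.012 0.0055 0" --pt "1 -0.0384 -0.012 0.0055 0" --pt "1 0 0 0 0.136" --pt "1 0 0 0 0" --pt "1 0 0 0 0"

```text
clock: 2.1
eef_pos: [573.0, 275.4, 133.9]
eef_rot: [-3.141, -0.0, 2.788]
wrist_force: [0.0, -0.8, -1.3]
finger_gap: 93.9
finger_force: 0.0
```

Run:
```python
from h import *
c=eyes.camera('wrist'); print({k:c[k] for k in c if k not in('img','z_map')})
cv2.imwrite('pics/w1.png',c['img'])
```

```text
{'fx': 309.70691628693146, 'fy': 309.70691628693146, 'cx': 319.03145682565645, 'cy': 201.5402299802693, 'eye': array([502.05701236, 301.77560726, 313.3615836 ]), 'orientation': array([ 2.87419277e+00, -7.49582059e-04,  1.21651282e+00])}
```

View pics/w1.png

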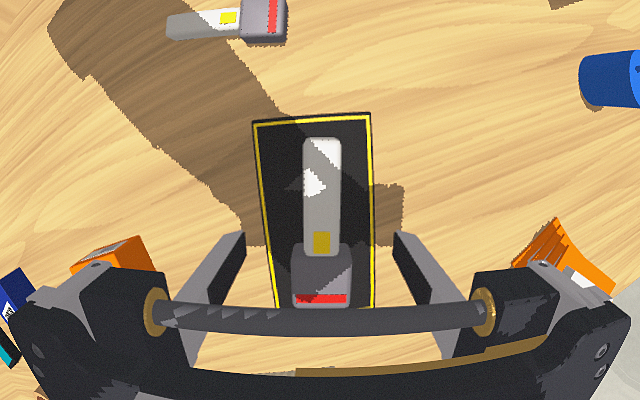

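The wrist view shows the large scanner's grip at (321,200), centred and aligned between the fingers at (232,240) and (405,240). Descending and gripping.

Emit:
arm_command --pt "1 0 0 0.02 0" --pt "1 0 0 0.02 0" --pt "1 0 0 0.02 0" --pt "1 0 0 0.02 0" --pt "1 0 0 0.018 0" --pt "1 0 0 0.013 0" --pt "1 0 0 0.01 0" --pt "1 0 0 0 0" --pt "-0.2 0 0 0 0" --pt "-0.6 0 0 0 0" --pt "-1 0 0 0 0" --pt "-1 0 0 0 0" --pt "-1 0 0 0 0" --pt "-1 0 0 0 0" --pt "-1 0 0 0 0" --pt "-1 0 0 0 0" --newtons 25

```text
clock: 4.15
eef_pos: [573.4, 275.2, 12.9]
eef_rot: [3.142, -0.0, 2.785]
wrist_force: [-0.2, 0.7, 0.5]
finger_gap: 33.7
finger_force: 25.0
```

Emit:
arm_command --pt "-1 0 0 -0.008 0" --pt "-1 0 0 -0.018 0" --pt "-1 0 0 -0.024 0" --pt "-1 0 0 -0.024 0" --pt "-1 0 0 -0.024 0" --pt "-1 0 0 -0.02 0" --pt "-1 0 0 -0.016 0" --pt "-1 -0.002 -0.0118 0 0" --pt "-1 -0.0044 -0.032 0 0" --pt "-1 -0.0052 -0.038 0 0" --pt "-1 -0.0052 -0.038 0 0" --pt "-1 -0.0052 -0.038 0 0" --pt "-1 -0.0052 -0.038 0 0" --pt "-1 -0.0052 -0.034 0 0" --pt "-1 -0.0044 -0.026 0 0" --pt "-1 -0.003 -0.016 0 0" --pt "-1 0 0 0 -0.1" --pt "-1 0 0 0 -0.1" --pt "-1 0 0 0 -0.099" --pt "-1 0 0 0 0"

```text
clock: 6.65
eef_pos: [515.5, 6.5, 146.6]
eef_rot: [3.142, -0.001, 3.083]
wrist_force: [-0.4, -0.3, -2.2]
finger_gap: 33.9
finger_force: 25.0
```

Run:
```python
from h import *
s=manip.read_state(); print(s['clock'],s['eef_pos'],s['eef_rot'],s['finger_gap'])
for n in ['side','top']:
    c=eyes.camera(n); np.save(f'{n}1.npy',c,allow_pickle=True)
    im=c['img']; P=cloud(c)
    # scanner points: between z 130 and 195 in the head region
    B,G,Rr=[im[...,i].astype(int) for i in range(3)]
    red=(Rr>120)&(G<70)&(B<70)&(P[...,2]>130)&(P[...,2]<215)&(abs(P[...,0]-600)<90)&(abs(P[...,1])<80)
    if red.sum()>5:
        v,u=np.nonzero(red); p=onplane(c,u,v,184).astype(np.float32)[:,:2]; print(n,'red',red.sum(),np.median(P[red],0),cv2.minAreaRect(p))
    k=(P[...,2]>181)&(P[...,2]<189)&(P[...,0]>535)&(abs(P[...,0]-600)<90)&(abs(P[...,1])<60)
    if k.sum()>5: 
        print(n,'head top',k.sum(),P[k].mean(0),cv2.minAreaRect(P[k][:,:2].astype(np.float32)))
a=np.hstack([np.load(f'{n}1.npy',allow_pickle=True).item()['img'] for n in('top','side')])
a=np.vstack([np.load('top1.npy',allow_pickle=True).item()['img'][90:290,180:480],np.load('side1.npy',allow_pickle=True).item()['img'][100:300,200:500]])
cv2.imwrite('pics/scan.png',cv2.resize(a,None,fx=1.5,fy=1.5))
```

```text
6.65 [515.47852406   6.51782484 146.60954259] [ 3.14158790e+00 -5.83277880e-04  3.08339891e+00] 33.87090969519763Traceback (most recent call last):
  File "<stdin>", line 10, in <module>
cv2.error: OpenCV(4.12.0) /io/opencv/modules/imgproc/src/convhull.cpp:143: error: (-215:Assertion failed) total >= 0 && (depth == CV_32F || depth == CV_32S) in function 'convexHull'
```

```bash
cat > m.py <<'E'
from h import *
import sys
t=sys.argv[1]
for n in ['side','top']:
    c=eyes.camera(n); np.save(f'{n}{t}.npy',c,allow_pickle=True)
    im=c['img']; P=cloud(c)
    B,G,Rr=[im[...,i].astype(int) for i in range(3)]
    near=(P[...,2]>130)&(P[...,2]<215)&(abs(P[...,0]-590)<100)&(abs(P[...,1])<80)
    red=(Rr>100)&(G<70)&(B<70)&near&(P[...,0]>545)
    k=near&(P[...,2]>179)&(P[...,2]<190)&(P[...,0]>550)
    for m,l in((red,'red'),(k,'headtop')):
        print(n,l,m.sum())
        if m.sum()>5: print(np.round(np.median(P[m],0),1),cv2.minAreaRect(np.ascontiguousarray(P[m][:,:2],dtype=np.float32)))
a=np.vstack([np.load(f'top{t}.npy',allow_pickle=True).item()['img'][90:290,180:480],np.load(f'side{t}.npy',allow_pickle=True).item()['img'][100:300,200:500]])
cv2.imwrite(f'pics/scan{t}.png',cv2.resize(a,None,fx=1.5,fy=1.5))
E
python3 m.py 2
```

```text
side red 22
[608.6 -21.2 183. ] ((609.55712890625, -20.408832550048828), (9.931794166564941, 12.003944396972656), 76.68927764892578)
side headtop 180
[590.9 -22.  181.6] ((589.368408203125, -21.172382354736328), (21.579364776611328, 66.28238677978516), 88.37213134765625)
top red 68
[613.5   0.9 183.6] ((613.9921875, 2.8750438690185547), (53.6104850769043, 6.082235336303711), 84.16650390625)
top headtop 209
[617.3   0.  182.7] ((617.96826171875, 0.0028171539306640625), (58.85892105102539, 13.897804260253906), 86.69076538085938)
```

View pics/scan2.png

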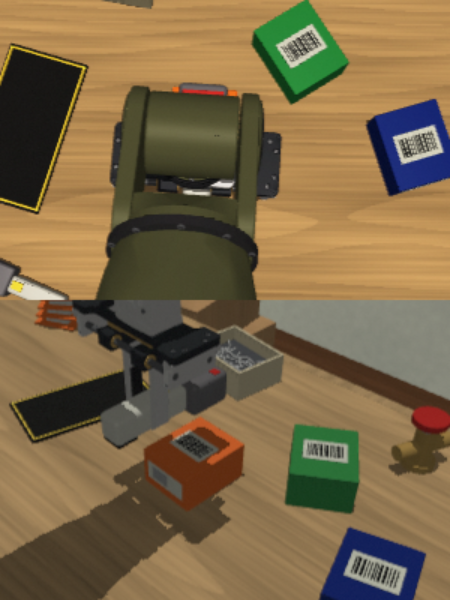

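The crop shows the scanner level over the orange carton, with the head's front edge and red mark at crop (203,90). The measured front edge (x≈625, y≈0, yaw −0.058, top z≈183) matches the aim. Holding still for 2.5 s.

Emit:
arm_command --pt "-1 0 0 0 0" --pt "-1 0 0 0 0" --pt "-1 0 0 0 0" --pt "-1 0 0 0 0" --pt "-1 0 0 0 0" --pt "-1 0 0 0 0" --pt "-1 0 0 0 0" --pt "-1 0 0 0 0" --pt "-1 0 0 0 0" --pt "-1 0 0 0 0" --pt "-1 0 0 0 0" --pt "-1 0 0 0 0" --pt "-1 0 0 0 0" --pt "-1 0 0 0 0" --pt "-1 0 0 0 0" --pt "-1 0 0 0 0" --pt "-1 0 0 0 0" --pt "-1 0 0 0 0" --pt "-1 0 0 0 0" --pt "-1 0 0 0 0"

```text
clock: 9.3
eef_pos: [515.7, 6.5, 147.0]
eef_rot: [-3.142, -0.0, 3.084]
wrist_force: [0.1, 0.2, -2.7]
finger_gap: 34.0
finger_force: 25.0
```

Emit:
arm_command --pt "-1 0 0 0 0" --pt "-1 0 0 0 0" --pt "-1 0 0 0 0" --pt "-1 0 0 0 0"

```text
clock: 9.8
eef_pos: [515.7, 6.5, 146.9]
eef_rot: [-3.142, -0.0, 3.084]
wrist_force: [0.1, 0.2, -2.6]
finger_gap: 34.1
finger_force: 25.0
```

Emit:
arm_command --pt "-1 -0.0022 0.012 0 0" --pt "-1 -0.0055 0.03 0 0" --pt "-1 -0.007 0.038 0 0" --pt "-1 -0.007 0.038 0 0" --pt "-1 -0.007 0.038 0 0" --pt "-1 -0.007 0.038 0 0" --pt "-1 -0.0063 0.034 0 0" --pt "-1 -0.0044 0.024 0 0" --pt "-1 -0.0027 0.0137 0 0" --pt "-1 0 0 0 0.1125" --pt "-1 0 0 0 0.1125" --pt "-1 0 0 0.02 0" --pt "-1 0 0 0.025 0" --pt "-1 0 0 0.025 0" --pt "-1 0 0 0.02 0" --pt "-1 0 0 0.016 0" --pt "-1 0 0 0.012 0" --pt "-1 0 0 0.006 0" --pt "-1 0 0 0 0" --pt "-1 0 0 0 0"

```text
clock: 12.3
eef_pos: [580.4, 269.1, 23.6]
eef_rot: [3.141, 0.001, 2.859]
wrist_force: [0.1, 0.7, -2.5]
finger_gap: 33.9
finger_force: 25.0
```

Emit:
arm_command --pt "-1 0 0 0.002 0" --pt "-1 0 0 0.002 0" --pt "-1 0 0 0.002 0" --pt "-1 0 0 0.0015 0" --pt "-1 0 0 0.001 0" --pt "-1 0 0 0.001 0" --pt "-1 0 0 0.0005 0" --pt "-1 0 0 0 0" --pt "-1 0 0 0 0"

```text
clock: 13.42
eef_pos: [580.1, 268.9, 13.0]
eef_rot: [3.142, 0.0, 2.859]
wrist_force: [-0.6, 0.0, -2.0]
finger_gap: 33.9
finger_force: 25.0
```

Emit:
arm_command --pt "-1 0 0 0.0005 0" --pt "-1 0 0 0 0" --pt "-1 0 0 0 0"

```text
clock: 13.8
eef_pos: [580.2, 269.0, 12.9]
eef_rot: [3.141, 0.0, 2.859]
wrist_force: [-4.4, -0.9, 6.6]
finger_gap: 33.6
finger_force: 25.0
```

Contact at about 7 N, so the scanner is resting on the mat. Opening slowly and backing off straight up.

Emit:
arm_command --pt "-0.2 0 0 0 0" --pt "-0.1 0 0 0 0" --pt "0.1 0 0 0 0" --pt "0.4 0 0 0 0" --pt "0.8 0 0 0 0" --pt "1 0 0 0 0" --pt "1 0 0 0 0" --pt "1 0 0 0 0" --pt "1 0 0 -0.01 0" --pt "1 0 0 -0.02 0" --pt "1 0 0 -0.03 0" --pt "1 0 0 -0.03 0" --pt "1 0 0 -0.03 0" --pt "1 0 0 -0.03 0" --pt "1 0.03 0 0 0" --pt "1 0.05 0 0 0" --pt "1 0.05 0 0 0" --pt "1 0.05 0 0 0" --pt "1 0.03 0 0 0" --pt "1 0 0 0 0"

```text
clock: 16.3
eef_pos: [377.4, 328.2, 164.2]
eef_rot: [3.14, 0.001, 2.861]
wrist_force: [-0.4, -0.7, -0.2]
finger_gap: 93.9
finger_force: 0.0
```

Run:
```python
from h import *
c=eyes.camera('top'); im=c['img']; P=cloud(c)
hsv=cv2.cvtColor(im,cv2.COLOR_BGR2HSV); H,S,V=[hsv[...,i].astype(int) for i in range(3)]
def bx(a,b,d,e):
    k=np.zeros((400,640),bool); k[b:e,a:d]=1; return k
def rect(m,z,n):
    v,u=np.nonzero(m); r=cv2.minAreaRect(np.ascontiguousarray(onplane(c,u,v,z)[:,:2],dtype=np.float32)); b=cv2.boxPoints(r)
    e=max((b[1]-b[0],b[2]-b[1]),key=np.linalg.norm); print(n,m.sum(),np.round(r[0],1),np.round(r[1],1),round(np.arctan2(e[1],e[0])%np.pi,3),round(np.median(P[m][:,2]),1))
r=bx(145,110,245,240)
rect(r&(H>20)&(H<35)&(S>150)&(V>120)&(P[...,2]<20),6,'mat')
rect(r&(P[...,2]>38)&(P[...,2]<60)&(S<60)&(V>40),48,'scanner')
rO=bx(280,140,350,215)
m=cv2.morphologyEx((rO&(S<70)&(P[...,2]>50)).astype(np.uint8),cv2.MORPH_CLOSE,np.ones((3,3)))>0; rect(m,60,'label')
cv2.imwrite('pics/end.png',im[:,100:520]); s=manip.read_state(); print(s['clock'],s['eef_pos'],s['finger_gap'],s['wrist_force'])
```

```text
mat 516 [604.  261.9] [115.9 221.8] 2.859 5.4
scanner 1380 [603.  259.2] [ 60.1 169.2] 2.872 46.5
label 529 [595.8   2.2] [58.7 38.8] 1.513 59.9
16.35 [378.44432281 327.9226784  163.94405815] 93.81660021905655 [0.04108579 0.47898367 0.84345549]
```

View pics/end.png

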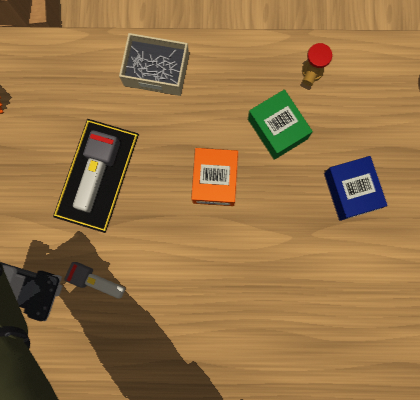

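The final view shows the scanner lying window down along the mat at crop (95,172), within 3 mm of the centre and 0.01 rad of the mat's direction. The orange carton at (215,175) has not moved and the arm is clear. Handing in.

```bash
python3 -c "
from cell import ticket
print(ticket.sign_off())"
```

```text
the job is handed in; nothing more can be done
None
```

The scanner was held level about 80 mm above the orange label for over two seconds, then set down gently within 3 mm of its mat's centre and released; the job is handed in at about 16 s, but sign-off gave no verdict.

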